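# Lock the tape stand's keeper arm with its pin

### The job

Swing the keeper arm of the tape stand across so that its eye comes over the bracket, and lock it there: thread the lock pin from the wooden block down through the eye and through the bracket's hole beneath, fully home with its flange on the eye. The bracket's hole is not exactly where it is measured, so feel for it with the pin, shifting the arm a little, and press gently, never more than about 30 N on the stand with the pin. Leave the tape rolls and all the other things on the bench where they are.

Things in the scene. Friction and masses are not known exactly. Their poses are not given: they have to be found in the camera images.
- stand: tape stand bolted to the bench: grey base plate 130 (x) x 270 (y) x 10 mm, a roll of brown tape (top 58 mm above the bench) on its hub. Origin: centre of the plate's underside. Its y axis runs along the plate from the bracket end (-y) to the pivot post (y = +100 mm); z is up. It carries the keeper arm and the bracket
- keeper (a joint): angle of the keeper arm, a level steel bar over the roll. 0: it lies straight along the stand's -y axis, eye over the bracket's middle; growing values swing the eye to the stand's -x side (clockwise seen from above), to 1.35; it also goes past, to -0.10, with no stop or click at the right place. Stiff (about 1.3 N at the eye): it stays where it is left
- keeper_pivot (a point): the arm's upright turning axis, at the top of the hub on the pivot post, 78 mm above the bench. The arm's bar is 20 mm wide and 8 mm thick, its top 74 mm above the bench
- keeper_knob (a point): centre of the top of the round black knob that stands on the middle of the arm, 100 mm from the pivot axis; 16 mm across, 31 mm high, its top 105 mm above the bench; can be gripped from above
- eye (a point): centre of the hole's mouth on top of the eye, the square knuckle at the arm's free end, 200 mm from the pivot axis: 32 x 32 x 12 mm, top 76 mm and underside 64 mm above the bench; the upright hole goes through and is 12.5 mm wide
- bracket_mid (a point): middle of the bracket's setting range, level with its top (62 mm above the bench, 2 mm under the eye); fixed to the stand at y = -100 mm. The steel bracket block is 74 (stand x) x 32 x 22 mm, open below, with one upright through hole 12.5 mm wide. It is clamped so that the hole lies up to 9 mm to either side of this point along the stand's x; this setting is not measured
- pin: lock pin, upright in its block: steel shank 10 mm thick, 40 mm long, tip chamfered (8.4 mm wide, 3 mm high); flange 19 mm across, 4 mm thick; then a square black grip 14 x 14 mm, 44 to 70 mm above the tip, held from above across two flats. 60 g. Origin: centre of the tip's end; z up to the grip; x, y square to the flats. Fully home the tip is 36 mm above the bench
- pin_block: wooden block 60 x 60 x 30 mm, fixed to the bench, with one hole 13 mm wide, 26 mm deep in the middle of its top where the pin stands at first (tip 4 mm above the bench). Origin: centre of the underside. In use, the pin goes home only with the holes of eye and bracket in line within about 2 mm; else its tip stands on the bracket's top, its flange 26 mm above the eye
- roll_on_stand: the roll of brown tape on the stand, loose on its hub, 110 mm across, 48 mm high; origin at the centre of its underside, 10 mm above the bench
- brown_roll: bystander: roll of brown tape lying flat, 110 mm across, 48 mm high; origin at the centre of its underside
- clear_roll: bystander: roll of clear tape lying flat, 100 mm across, 48 mm high; origin at the centre of its underside
- masking_roll: bystander: narrow roll of beige masking tape lying flat, 100 mm across, 24 mm high; origin at the centre of its underside
- core_tube: bystander: empty cardboard core standing upright, 82 mm across, 100 mm high; origin at the centre of its underside
- marker: bystander: marker pen lying on the bench, 130 mm long, 15 mm high; origin at the centre of its underside
- spare_bolt: bystander: short thick bolt standing on its head, 28 mm across, 45 mm high; not the lock pin; origin at the centre of its underside
- tape_gun: bystander: hand tape dispenser with a roll, about 160 x 130 x 100 mm; origin at the centre of its underside

How it is judged:
By the outcome, as a careful person would: the job done as asked, in the order asked, and still so for the second after the job is handed in, with the robot touching nothing.
It also fails if it takes over 72 s, if anything falls off the work surface, if the arm or the gripper's body presses on something with over 40 N, if the wrist force passes 120 N, or if a joint passes its speed limit or range.

### The arm

A 7-joint arm with a two-finger parallel gripper is mounted at the origin on the work surface. World frame = base frame: x ahead of the robot, y to its left, z up, the work surface at z = 0. Lengths are in mm, angles in rad, forces in N, time in s.
With the tool pointing down it reaches from about 400 to 875 mm from the base axis. Payload 4.4 kg.
Tool frame: the origin (TCP) lies where the fingers leave the gripper's body, on its centre line; the fingertips stand 73 mm ahead of it and the grasp point (between the pads) lies 54 mm ahead of it; z points along the fingers, y is the line along which they close (so a half turn about z gives the same grasp; the last joint's range is limited). The gripper opens to 85 mm and grips with 20 to 120 N. Pads are 22 mm wide; open, the fingers measure 114 mm over their backs; the gripper's body (76 mm by 85 mm) begins 54 mm behind the grasp point. The pads swing forward as they close: fully open they stand 13 mm farther back than shut.
Start: joints at [-1.207, 0.628, 0.038, 1.517, -0.027, 0.996, -0.02], TCP at [270.829, 590.905, 303.913] pointing down, gripper open.
Joint ranges: [-3.06, 3.06], [-0.37, 2.12], [-1.25, 1.32], [0.18, 2.47], [-1.1, 4.24], [0.23, 1.98], [-2.94, 2.94]. Speed limits (rad/s): [2.57, 2.57, 3.14, 3.14, 3.14, 3.14, 3.14].

### API

Orientations are given as [roll, pitch, yaw] about the fixed x, y, z axes, in that order (R = Rz(yaw) Ry(pitch) Rx(roll)).
In Python, from cell import ctrl gives the robot as it stands.
- The arm moves only by the tool send_rows, never from a script. Its argument "rows" is a list that holds one entry, the list of rows, each a list of 6 numbers: the shift along the tool's x, y, z in cm, then the turn, a rotation vector about the tool's x, y, z in rad. In form: [[[tx, ty, tz, wx, wy, wz], ...]]. A call has 1 to 10 rows; each row is the pose to reach, as a shift and turn from the pose commanded when the call began, along the tool's axes at that moment; what a row does not reach only later rows make up. A row lasts 1/10 s, in which the tool goes at most 50 mm and 8.59 degrees, less where a joint would pass 70% of its speed; a pose out of reach is approached as far as the arm can. A call with a gripper value outside its range is refused whole. "grip" is the closure in counts, from 0 (fully open) to 255 (shut), set as the call begins (left out, the last holds). The fingers move at their own pace and stop on an object; the grip force is fixed at half the most. Time passes only in rows, so rows that repeat a pose let the fingers close. It gives the time, the measured TCP pose, the force, the opening and the grip force at its end, in the units of the state.
- ctrl.read_state(): the state, without advancing time (a new reading comes with each control period).
- ctrl.get_image(name): name is "side" or "top" or "wrist"; returns a dict with "pixels" (420x560x3 uint8, red, green, blue), "fx", "fy", "cx", "cy" (pixels), "extrinsics" (4x4, takes a point from camera to world coordinates); the wrist camera has in their place "mount" (4x4, takes a point from camera to tool coordinates, whose origin is the TCP and whose axes are the flange's). Camera axes: x right, y up, looking along -z (the intrinsics and any distortion apply to the point x, -y, -z); pixel columns grow to the right and rows downward; lengths in mm; the calibration is good to about 2 mm. A picture is of the moment at which its call begins: read the wrist's pose just before it. There is no depth.
- ctrl.finish_job(): hands the job in; it is judged then, once.
The state is a dict: "clock": time; "qpos": joint angles; "qd": joint speeds; "tau": joint torques, N m; "eef_pos": TCP position; "tool_rot": TCP orientation; "force": force on the tool from outside, world axes, zero at the start; "torque": the same for the moment, N m; "width": finger opening in mm; "gripper_force": force on a finger pad.
Only numpy, scipy, OpenCV 4.12 (cv2) and the standard library are available. Lean on these libraries where they do the work, as an engineer would, in place of code of your own. Each camera call takes 0.05 s, during which the arm holds its last target. There are 200 camera calls.

## Working session

There is one attempt and no reset: what is moved stays moved. The work goes in short steps, Python scripts to look and compute and a tool call to move; the robot and the scene stay as the last step left them, time stands still between calls to the robot, and variables do not carry over. Pictures are saved under pics/ and viewed, at most 10 in all, crops included, and the job is handed in when it is done.

Besides the shell and the picture viewer there is one more tool, called after "Request:" in YAML: its name, and indented under it one key for each argument. send_rows: Moves the arm, as the interface text tells. Its arguments: {"type":"object","properties":{"rows":{"type":"array","items":{"type":"array","items":{"type":"array","items":{"type":"number"}}}},"grip":{"type":"number"}},"required":["rows"]}

```bash
ls; mkdir -p pics; python3 - <<'E'
from cell import ctrl
import cv2,numpy as np
s=ctrl.read_state();print(s)
for n in("top","side"):
    i=ctrl.get_image(n);cv2.imwrite(f"pics/{n}0.png",i["pixels"][:,:,::-1])
    print(n,i["fx"],i["fy"],i["cx"],i["cy"],i.keys());print(np.round(i["extrinsics"],4).tolist())
i=ctrl.get_image("wrist");print(i["mount"],i["fx"],i["fy"],i["cx"],i["cy"])
E
```

```text
pics
{'clock': 0.0, 'qpos': array([-1.20679068,  0.62932943,  0.03845288,  1.51837138, -0.0269532 ,
        0.99627721, -0.0199996 ]), 'qd': array([ 0.00192074, -0.00033932, -0.00084937, -0.00114586,  0.00072073,
        0.00072091, -0.00093933]), 'tau': array([-4.58828654e-04, -5.63405550e+01,  1.22619331e+00, -1.93453985e+01,
        1.10767601e-02,  1.02163132e-02,  9.24133047e-06]), 'eef_pos': array([270.6375473 , 590.44786232, 302.99890207]), 'tool_rot': array([-3.13972662e+00,  6.93938016e-05,  2.71180402e+00]), 'force': array([-0.23064709, -1.19551923,  0.87283318]), 'torque': array([0.01886848, 0.00803219, 0.0186868 ]), 'gripper_force': 0.0, 'width': 85.56148732429457}
top 478.4378849663769 478.4378849663769 280.24476265827786 212.8660886449857 dict_keys(['pixels', 'fx', 'fy', 'cx', 'cy', 'extrinsics'])
[[-0.0168, 0.9868, -0.1611, 381.4362], [-0.9998, -0.0174, -0.0021, 5.764], [-0.0048, 0.161, 0.9869, 1262.0718], [0.0, 0.0, 0.0, 1.0]]
side 509.96190811495 509.96190811495 283.4188871085853 213.89393833647165 dict_keys(['pixels', 'fx', 'fy', 'cx', 'cy', 'extrinsics'])
[[0.9752, 0.1452, -0.1671, 366.8857], [-0.2212, 0.6634, -0.7148, -908.5099], [0.0071, 0.734, 0.6791, 946.1155], [0.0, 0.0, 0.0, 1.0]]
[[-3.27265204e-04  9.61502261e-01  2.74796824e-01  6.89227023e+01]
 [ 9.99999333e-01  6.19059419e-04 -9.75127883e-04  7.91167743e-01]
 [-1.10770323e-03  2.74796322e-01 -9.61501822e-01 -6.99658979e+01]
 [ 0.00000000e+00  0.00000000e+00  0.00000000e+00  1.00000000e+00]] 378.7553354615004 378.7553354615004 276.04426765290145 207.9334976143541
```

View pics/top0.png

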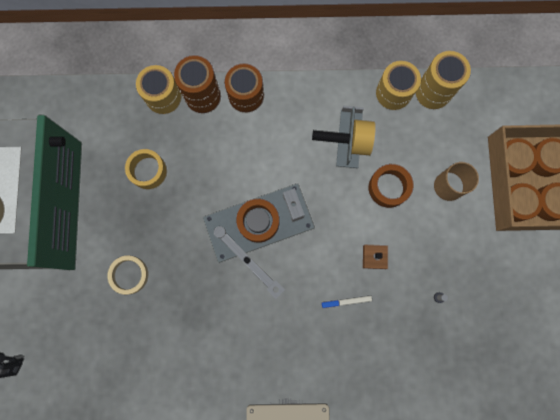

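View pics/side0.png

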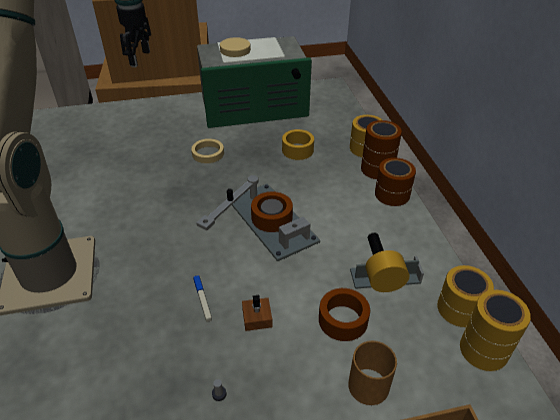

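Top view: stand at about (258,222), pivot (220,231), knob (248,260), eye (274,288), bracket (293,205), pin (378,256). Side view: pivot (253,182), knob (230,194), eye (206,223), bracket (294,231), pin (256,303). I'll zoom in for precise pixels.

```bash
python3 - <<'E'
import cv2,numpy as np
t=cv2.imread("pics/top0.png");s=cv2.imread("pics/side0.png")
z=lambda a,x,y,w,h,k:cv2.resize(a[y:y+h,x:x+w],None,fx=k,fy=k,interpolation=cv2.INTER_CUBIC)
a=z(t,200,180,120,120,4.0) # 480x480
b=z(t,358,238,40,40,8)[:300]
c=np.zeros((480,800,3),np.uint8);c[:,:480]=a;c[:300,480:800]=b;cv2.imwrite("pics/c1.png",c)
d=z(s,190,170,135,95,5.9)[:560]
cv2.imwrite("pics/c2.png",d)
print(d.shape)
E
```

```text
(560, 796, 3)
```

View pics/c1.png

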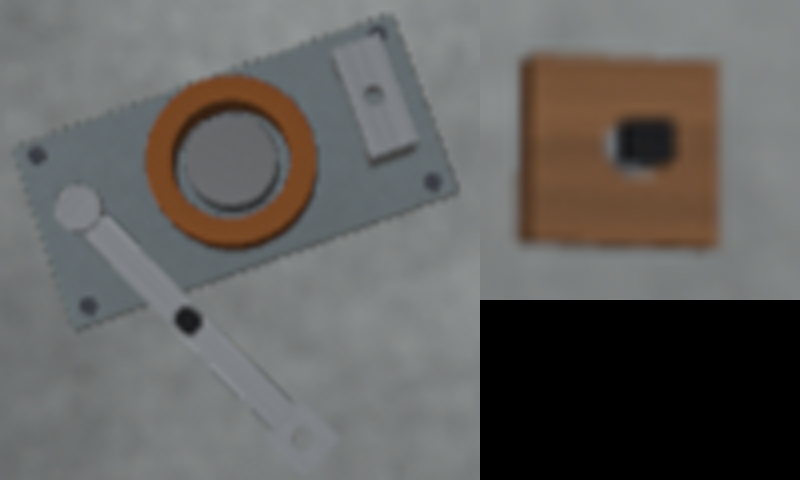

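View pics/c2.png

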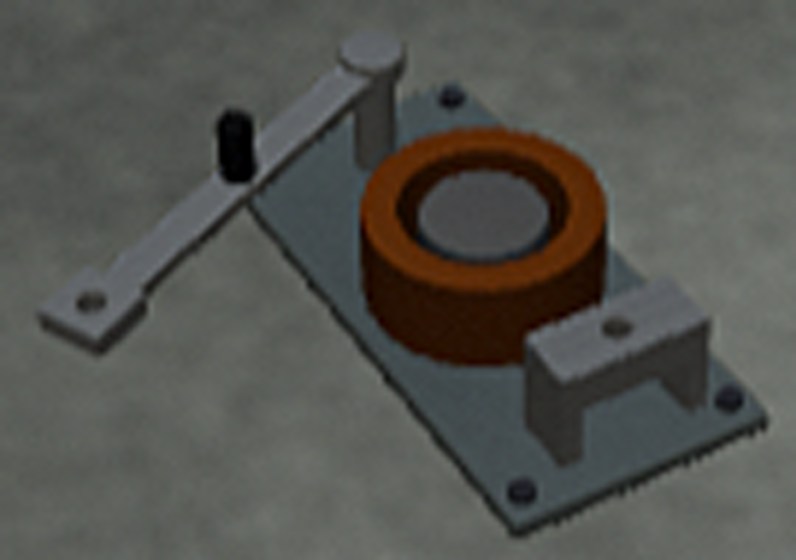

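```bash
cat > h.py <<'E'
from cell import ctrl
import numpy as np
from scipy.spatial.transform import Rotation as R
def back(cam,u,v,z,im=None):
    i=im or ctrl.get_image(cam);E=np.array(i["extrinsics"])
    d=E[:3,:3]@np.array([(u-i["cx"])/i["fx"],-(v-i["cy"])/i["fy"],-1]);o=E[:3,3]
    return (o+d*(z-o[2])/d[2])[:2]
E
python3 - <<'E'
from h import *
T=ctrl.get_image("top");S=ctrl.get_image("side")
t=lambda u,v,z:back("top",199.5+(u+.5)/4,179.5+(v+.5)/4,z,T)
s=lambda u,v,z:back("side",189.5+(u+.5)/5.9,169.5+(v+.5)/5.9,z,S)
P={}
for n,a,b,z in[("pivot",(77,208),(372,52),78),("knob",(188,320),(234,117),105),("eye",(301,438),(91,302),76),("hole",(373,96),(617,327),62),("b0",(37,155),(452,97),12),("b1",(380,32),(729,399),12),("b2",(432,182),(521,491),12)]:
    p,q=t(*a,z),s(*b,z);P[n]=(p+q)/2;print(n,p.round(1),q.round(1))
b3=t(88,306,12);print("b3",b3.round(1))
for a,b in[("pivot","knob"),("pivot","eye"),("pivot","hole")]:
    d=P[b]-P[a];print(a,b,np.linalg.norm(d).round(1),np.degrees(np.arctan2(d[1],d[0])).round(2))
for a,b in((t(37,155,12),t(380,32,12)),(b3,t(432,182,12)),(s(452,97,12),s(729,399,12))):
    d=b-a;print("axis",np.degrees(np.arctan2(d[1],d[0])).round(2))
print("pin",back("top",357.5+165.5/8,237.5+143.5/8,74,T),back("side",256,296,74,S),back("side",257,310,30,S))
# block corners top at z=30
for u,v in((527,56),(718,60),(718,246),(527,240)):print(back("top",357.5+(u-479.5)/8,237.5+(v+.5)/8,30,T).round(1))
E
```

```text
pivot [530. 162.] [530.3 161.2]
knob [457.4  91.2] [458.8  96.4]
eye [386.1  24.6] [386.   24.4]
hole [600.6 -24.3] [601.5 -23.4]
b0 [574.  197.3] [574.5 200. ]
b1 [653.1 -31.2] [651.8 -27.7]
b2 [551.5 -63.2] [551.6 -61.5]
b3 [473.8 163.3]
pivot knob 98.9 -136.75
pivot eye 198.9 -136.42
pivot hole 198.6 -69.08
axis -70.92
axis -71.07
axis -71.23
pin [ 464.2043752  -232.59123795] [ 466.6575709  -230.75721589] [ 466.78875444 -234.98347234]
[ 495.9 -204.8]
[ 493.6 -266.2]
[ 434.  -263.1]
[ 436.9 -202.2]
```

```bash
cat >> h.py <<'E'
def rel(p,yaw,tilt0=True):
    """shift cm + rotvec in the present tool frame to reach TCP p, tool down, yaw deg"""
    s=ctrl.read_state();A=R.from_euler("xyz",s["tool_rot"]);B=R.from_euler("xyz",[np.pi,0,np.radians(yaw)])
    d=A.inv().apply(np.array(p)-s["eef_pos"])/10;w=(A.inv()*B).as_rotvec()
    print("rel",d.round(2),w.round(3))
E
python3 -c "
from h import *
rel([457.6,92.8,220],43.5)"
```

```text
rel [-37.73 -37.47   8.38] [-1.000e-03  1.000e-03  1.953e+00]
```

Request:
send_rows:
  rows:
    - [[-37.7,-37.5,8.4,0,0,1.95],[-37.7,-37.5,8.4,0,0,1.95],[-37.7,-37.5,8.4,0,0,1.95],[-37.7,-37.5,8.4,0,0,1.95],[-37.7,-37.5,8.4,0,0,1.95],[-37.7,-37.5,8.4,0,0,1.95],[-37.7,-37.5,8.4,0,0,1.95],[-37.7,-37.5,8.4,0,0,1.95],[-37.7,-37.5,8.4,0,0,1.95],[-37.7,-37.5,8.4,0,0,1.95]]
  grip: 0

```text
clock: 1.25
eef_pos: [444.5, 126.7, 225.8]
tool_rot: [3.141, -0.001, 1.206]
force: [0.7, 1.4, 0.5]
width: 85.6
gripper_force: 0.0
```

```bash
python3 -c "
from h import *
rel([457.6,92.8,200],43.5)"
```

```text
rel [-2.71  2.43  2.58] [ 0.    -0.001  0.447]
```

Request:
send_rows:
  rows:
    - [[-2.7,2.4,2.6,0,0,0.45],[-2.7,2.4,2.6,0,0,0.45],[-2.7,2.4,2.6,0,0,0.45],[-2.7,2.4,2.6,0,0,0.45],[-2.7,2.4,2.6,0,0,0.45],[-2.7,2.4,2.6,0,0,0.45]]

```text
clock: 1.85
eef_pos: [457.0, 95.2, 200.0]
tool_rot: [-3.141, -0.001, 0.765]
force: [0.5, 0.4, 0.4]
width: 85.8
gripper_force: 0.0
```

```bash
python3 -c "
from h import *
import cv2
rel([457.6,92.8,154],43.5)
i=ctrl.get_image('wrist');cv2.imwrite('pics/w1.png',i['pixels'][:,:,::-1])"
```

```text
rel [-0.12  0.21  4.6 ] [-0.    -0.001  0.006]
```

View pics/w1.png

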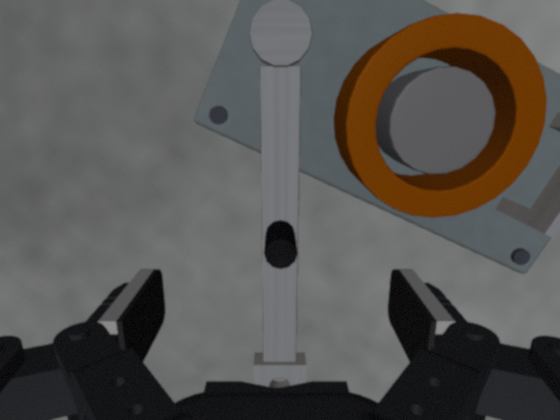

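Wrist view: knob top at (281,252), midway between the fingers (pads about 163 and 390), bar square to the closing line. Descend and close.

Request:
send_rows:
  rows:
    - [[-0.1,0.2,2.0,0,0,0],[-0.1,0.2,4.0,0,0,0],[-0.1,0.2,4.6,0,0,0],[-0.1,0.2,4.6,0,0,0]]

```text
clock: 2.3
eef_pos: [457.3, 92.5, 153.5]
tool_rot: [-3.141, 0.001, 0.763]
force: [-0.9, -0.1, -0.5]
width: 85.3
gripper_force: 0.0
```

Request:
send_rows:
  rows:
    - [[0,0,0,0,0,0],[0,0,0,0,0,0],[0,0,0,0,0,0],[0,0,0,0,0,0],[0,0,0,0,0,0],[0,0,0,0,0,0],[0,0,0,0,0,0],[0,0,0,0,0,0],[0,0,0,0,0,0],[0,0,0,0,0,0]]
  grip: 255

```text
clock: 3.3
eef_pos: [457.7, 92.7, 154.4]
tool_rot: [-3.141, -0.001, 0.762]
force: [-0.7, 0.0, 4.8]
width: 13.8
gripper_force: 58.4
```

```bash
python3 - <<'E'
from h import *
s=ctrl.read_state();print(s["clock"],s["width"],s["gripper_force"],s["eef_pos"],s["force"])
# arc: pivot from measured; rows relative to current tool frame
A=R.from_euler("xyz",s["tool_rot"]);piv=np.array([530.1,161.6,s["eef_pos"][2]])
v=s["eef_pos"]-piv;print("r",np.linalg.norm(v[:2]),"ang",np.degrees(np.arctan2(v[1],v[0])))
for k in range(1,12):
    a=np.radians(6.2*k)
    print(k,(A.inv().apply(piv+R.from_rotvec([0,0,a]).apply(v)-s["eef_pos"])/10).round(2),-a.round(3))
E
```

```text
3.3 13.810035404798487 58.412264585494995 [457.71484613  92.6682082  154.3609542 ] [-7.14804740e-01  1.41086475e-04  4.83898445e+00]
r 99.95600242946789 ang -136.3998583036956
1 [ 0.06  1.08 -0.  ] -0.108
2 [ 0.23  2.15 -0.  ] -0.216
3 [ 0.52  3.19 -0.  ] -0.325
4 [0.92 4.19 0.  ] -0.433
5 [1.42 5.15 0.  ] -0.541
6 [2.03 6.05 0.  ] -0.649
7 [2.73 6.87 0.  ] -0.757
8 [3.51 7.62 0.  ] -0.866
9 [4.37 8.27 0.  ] -0.974
10 [5.29 8.83 0.  ] -1.082
11 [6.27 9.29 0.  ] -1.19
```

Request:
send_rows:
  rows:
    - [[0.06,1.08,0,0,0,-0.108],[0.23,2.15,0,0,0,-0.216],[0.52,3.19,0,0,0,-0.325],[0.92,4.19,0,0,0,-0.433],[1.42,5.15,0,0,0,-0.541],[2.03,6.05,0,0,0,-0.649],[2.73,6.87,0,0,0,-0.757],[3.51,7.62,0,0,0,-0.866],[4.37,8.27,0,0,0,-0.974],[5.29,8.83,0,0,0,-1.082]]

```text
clock: 4.3
eef_pos: [557.1, 65.3, 154.4]
tool_rot: [-3.142, -0.001, 1.847]
force: [-1.5, 1.9, 3.6]
width: 13.9
gripper_force: 58.6
```

Request:
send_rows:
  rows:
    - [[0,0,0,0,0,0],[0,0,0,0,0,0]]

```text
clock: 4.5
eef_pos: [557.9, 65.6, 154.4]
tool_rot: [3.139, -0.0, 1.841]
force: [2.5, 1.3, 3.8]
width: 14.0
gripper_force: 59.3
```

```bash
python3 - <<'E'
from h import *
s=ctrl.read_state();print(s["clock"],s["width"],s["gripper_force"],s["eef_pos"],s["force"],s["tool_rot"])
piv=np.array([530.1,161.6]);v=s["eef_pos"][:2]-piv;print("r",np.linalg.norm(v),"ang",np.degrees(np.arctan2(v[1],v[0])))
a=np.radians(-69.1);rel([*(piv+100*np.array([np.cos(a),np.sin(a)])),s["eef_pos"][2]],180-69.1)
E
```

```text
4.5 13.997137196149284 59.25955653190613 [557.86851464  65.56223483 154.39895189] [2.45031926 1.27780702 3.83368868] [ 3.13856394e+00 -5.99593428e-05  1.84138991e+00]
r 99.97170972022309 ang -73.87321784248572
rel [0.04 0.83 0.  ] [ 0.003  0.    -0.094]
```

Request:
send_rows:
  rows:
    - [[0.01,0.4,0,0,0,-0.047],[0.04,0.83,0,0,0,-0.09],[0.04,0.83,0,0,0,-0.09],[0.04,0.83,0,0,0,-0.09],[0.04,0.83,0,0,0,-0.09]]

```text
clock: 5.0
eef_pos: [565.0, 67.9, 154.4]
tool_rot: [3.14, 0.0, 1.931]
force: [2.1, 1.4, 5.4]
width: 13.9
gripper_force: 59.5
```

Request:
send_rows:
  rows:
    - [[0,0,0,0,0,0],[0,0,0,0,0,0],[0,0,0,0,0,0],[0,0,0,0,0,0],[0,0,0,0,0,0],[0,0,-0.5,0,0,0],[0,0,-4,0,0,0],[0,0,-8,0,0,0],[0,0,-8,0,0,0]]
  grip: 0

```text
clock: 5.9
eef_pos: [567.7, 67.9, 239.0]
tool_rot: [3.132, 0.002, 1.933]
force: [1.2, -0.2, -0.3]
width: 85.6
gripper_force: 0.0
```

```bash
python3 - <<'E'
from h import *
# pin: yaw -2 for flats; closing dir = yaw-90
for y in (88,178):rel([465.3,-234,200],y)
E
```

```text
rel [-24.58 -20.32   3.76] [0.01  0.    0.398]
rel [-24.58 -20.32   3.76] [ 0.007  0.008 -1.173]
```

Request:
send_rows:
  rows:
    - [[-24.6,-20.3,3.8,0.01,0,0.4],[-24.6,-20.3,3.8,0.01,0,0.4],[-24.6,-20.3,3.8,0.01,0,0.4],[-24.6,-20.3,3.8,0.01,0,0.4],[-24.6,-20.3,3.8,0.01,0,0.4],[-24.6,-20.3,3.8,0.01,0,0.4],[-24.6,-20.3,3.8,0.01,0,0.4],[-24.6,-20.3,3.8,0.01,0,0.4],[-24.6,-20.3,3.8,0.01,0,0.4],[-24.6,-20.3,3.8,0.01,0,0.4]]

```text
clock: 6.9
eef_pos: [463.0, -232.6, 195.9]
tool_rot: [-3.132, 0.001, 1.536]
force: [0.3, 0.4, -0.4]
width: 85.5
gripper_force: 0.0
```

```bash
python3 - <<'E'
from h import *
import cv2
rel([465.3,-234,124],88)
z=lambda a,x,y,w,h,k:cv2.resize(a[y:y+h,x:x+w],None,fx=k,fy=k,interpolation=cv2.INTER_CUBIC)
w=ctrl.get_image('wrist')['pixels'][:,:,::-1]
t=ctrl.get_image('top')['pixels'][:,:,::-1];s=ctrl.get_image('side')['pixels'][:,:,::-1]
c=np.zeros((600,800,3),np.uint8)
c[:300,:400]=z(w,0,0,560,420,400/560.)[:300];c[:300,400:]=z(t,210,170,100,75,4);c[300:,:400]=z(s,240,170,100,75,4);c[300:,400:]=z(t,260,185,50,37.5.__int__()+1,8)[:300]
cv2.imwrite('pics/m1.png',c)
E
```

```text
rel [-0.13  0.3   7.19] [-0.009  0.001  0.   ]
```

View pics/m1.png

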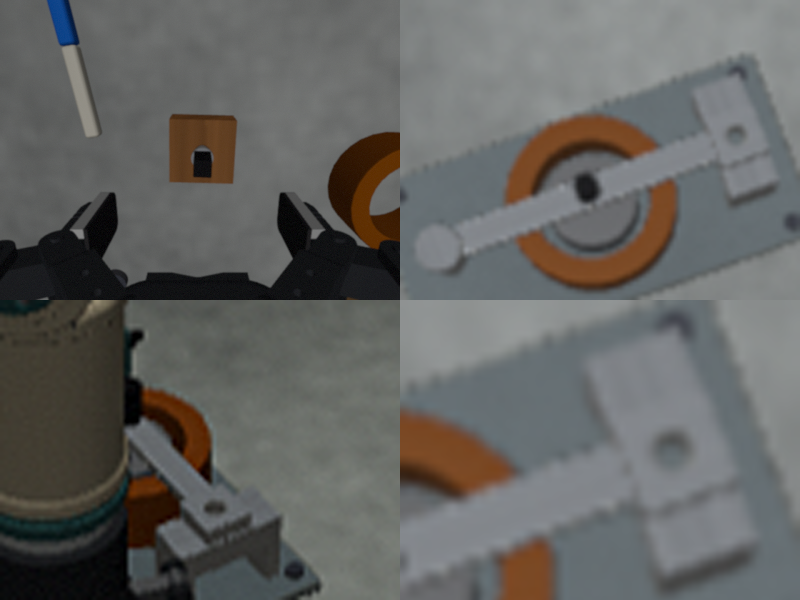

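```bash
python3 - <<'E'
from h import *
e=back("top",209.5+335.5/4,169.5+134.5/4,76);f=back("side",239.5+215.5/4,169.5+208.5/4,76)
piv=np.array([530.1,161.6])
for p in(e,f):
  d=p-piv;print(p,np.linalg.norm(d),np.degrees(np.arctan2(d[1],d[0])))
a=np.radians(-69.1);print(piv+200*np.array([np.cos(a),np.sin(a)]))
E
```

```text
[599.29775524 -25.26497186] 199.2657698643446 -69.67996224739194
[598.75876086 -25.34149118] 199.1510646873296 -69.83302572858517
[601.44759986 -25.24089486]
```

Request:
send_rows:
  rows:
    - [[-0.13,0.3,2,-0.009,0,0],[-0.13,0.3,4,-0.009,0,0],[-0.13,0.3,6,-0.009,0,0],[-0.13,0.3,7.1,-0.009,0,0],[-0.13,0.3,7.1,-0.009,0,0]]

```text
clock: 7.65
eef_pos: [464.0, -235.2, 123.6]
tool_rot: [-3.138, 0.001, 1.534]
force: [-0.1, -0.2, 0.4]
width: 85.4
gripper_force: 0.0
```

Request:
send_rows:
  rows:
    - [[0,0,0,0,0,0],[0,0,0,0,0,0],[0,0,0,0,0,0],[0,0,0,0,0,0],[0,0,0,0,0,0],[0,0,0,0,0,0],[0,0,0,0,0,0],[0,0,0,0,0,0],[0,0,0,0,0,0],[0,0,0,0,0,0]]
  grip: 255

```text
clock: 8.65
eef_pos: [464.9, -235.9, 125.4]
tool_rot: [3.141, 0.002, 1.534]
force: [-0.8, -0.8, 6.6]
width: 12.9
gripper_force: 58.8
```

Request:
send_rows:
  rows:
    - [[0,0,-1,0,0,0],[0,0,-3,0,0,0],[0,0,-6,0,0,0],[0,0,-9,0,0,0],[0,0,-10.5,0,0,0],[0,0,-10.5,0,0,0]]

```text
clock: 9.25
eef_pos: [465.6, -236.1, 232.2]
tool_rot: [3.138, 0.004, 1.534]
force: [-0.3, 0.4, -0.4]
width: 12.5
gripper_force: 58.9
```

```bash
python3 - <<'E'
from h import *
s=ctrl.read_state();print(s["eef_pos"],s["width"],s["force"],s["tool_rot"])
rel([599.5,-30,235],88)
E
```

```text
[ 465.60788265 -236.1050736   232.19739579] 12.480794625124316 [-0.33891367  0.4195005  -0.43644178] [3.13806023 0.00367118 1.53374752]
rel [21.09 12.62 -0.31] [ 0.004  0.004 -0.002]
```

Request:
send_rows:
  rows:
    - [[4,2.4,0,0,0,0],[8,4.8,0,0,0,0],[12,7.2,0,0,0,0],[16,9.6,0,0,0,0],[19,11.4,0,0,0,0],[20.6,12.4,0,0,0,0],[21.1,12.6,0,0.004,0.004,0],[21.1,12.6,0,0.004,0.004,0],[21.1,12.6,0,0.004,0.004,0]]

```text
clock: 10.15
eef_pos: [597.2, -32.1, 229.1]
tool_rot: [-3.135, -0.0, 1.53]
force: [0.6, 0.0, -0.5]
width: 12.7
gripper_force: 58.9
```

```bash
python3 - <<'E'
from h import *
import cv2
s=ctrl.read_state();print(s["eef_pos"],s["tool_rot"])
z=lambda a,x,y,w,h,k:cv2.resize(a[y:y+h,x:x+w],None,fx=k,fy=k,interpolation=cv2.INTER_CUBIC)
m=ctrl.get_image('wrist');w=m['pixels'][:,:,::-1];i=ctrl.get_image('side')
sd=i['pixels'][:,:,::-1]
def proj(i,p,E):
    q=np.linalg.inv(E)@np.r_[p,1];return i['cx']+i['fx']*q[0]/-q[2],i['cy']-i['fy']*q[1]/-q[2]
A=R.from_euler("xyz",s["tool_rot"]);tip=s["eef_pos"]-[0,0,121.4]
print("pred tip",tip,proj(i,tip,np.array(i['extrinsics'])), "wrist",proj(m,[0,0,121.4],np.array(m['mount'])),proj(m,[0,0,77.4],np.array(m['mount'])))
c=np.zeros((450,800,3),np.uint8)
c[:,:400]=z(sd,260,180,50,56,8)[:450][:,:400];c[:300,400:]=z(w,0,0,560,420,400/560.)[:300]
cv2.imwrite('pics/m2.png',c)
E
```

```text
[597.20512272 -32.14368866 229.12033894] [-3.13536331e+00 -4.18160976e-04  1.53042899e+00]
pred tip [597.20512272 -32.14368866 107.72033894] (np.float64(293.6784566924931), np.float64(214.12947878236272)) wrist (np.float64(274.00496353962205), np.float64(236.004963088992)) (np.float64(273.49768821303536), np.float64(271.7453880788213))Traceback (most recent call last):
  File "<stdin>", line 12, in <module>
ValueError: could not broadcast input array from shape (448,400,3) into shape (450,400,3)
```

```bash
cat >> h.py <<'E'
import cv2
def proj(i,p,E):
    q=np.linalg.inv(np.array(E))@np.r_[p,1];return np.round([i['cx']+i['fx']*q[0]/-q[2],i['cy']-i['fy']*q[1]/-q[2]],1)
z=lambda a,x,y,w,h,k:cv2.resize(a[y:y+h,x:x+w],None,fx=k,fy=k,interpolation=cv2.INTER_CUBIC)
E
python3 - <<'E'
from h import *
s=ctrl.read_state();print(s["eef_pos"],s["tool_rot"])
m=ctrl.get_image('wrist');w=m['pixels'][:,:,::-1];i=ctrl.get_image('side');sd=i['pixels'][:,:,::-1]
tip=s["eef_pos"]-[0,0,121.4];print(proj(i,tip,i['extrinsics']))
c=np.zeros((560,800,3),np.uint8)
c[:,:400]=z(sd,260,180,50,70,8);c[:300,400:]=z(w,174,150,200,150,2)
cv2.imwrite('pics/m2.png',c)
E
```

```text
[597.4583962  -31.90378137 229.4082074 ] [-3.13608307e+00 -9.11738609e-04  1.53031912e+00]
[293.8 214. ]
```

View pics/m2.png

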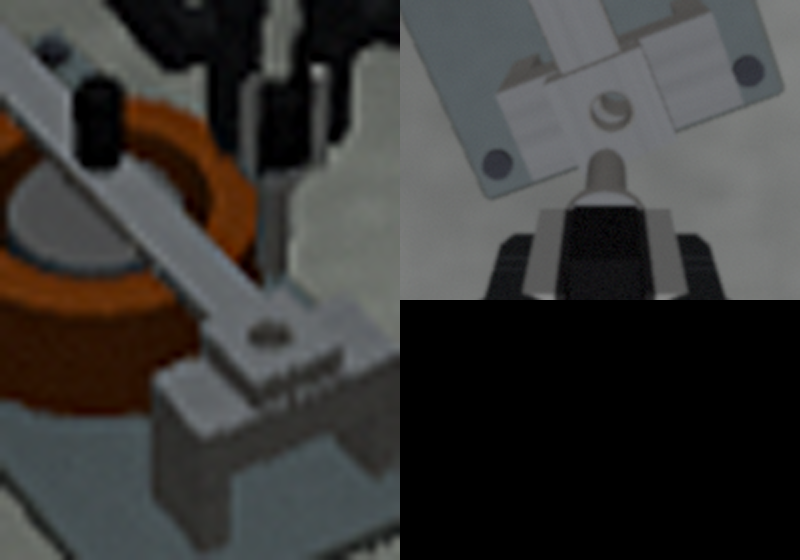

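```bash
python3 - <<'E'
from h import *
s=ctrl.read_state();m=ctrl.get_image('wrist');A=R.from_euler("xyz",s["tool_rot"])
T=np.eye(4);T[:3,:3]=A.as_matrix();T[:3,3]=s["eef_pos"];m["extrinsics"]=T@np.array(m["mount"])
print(s["eef_pos"])
tip=back("w",276.5,232.5,s["eef_pos"][2]-121.4,m);eye=back("w",278.5,205,76,m)
print("tip",tip,"eye",eye,"diff",eye-tip, "tool axes",A.as_matrix()[:2,:2])
tool=A.inv().apply(np.r_[eye-tip,0]);print(tool)
E
```

```text
[597.84087717 -31.06498732 229.52543122]
tip [598.66613064 -28.91473121] eye [600.03113507 -22.5255687 ] diff [1.36500443 6.3891625 ] tool axes [[ 0.03946638  0.99920901]
 [ 0.99921969 -0.03945826]]
[6.43804874e+00 1.11181947e+00 4.52158971e-03]
```

```bash
python3 - <<'E'
from h import *
m=ctrl.get_image('wrist')
A=R.from_euler("xyz",[-3.141,-.001,.764]);T=np.eye(4);T[:3,:3]=A.as_matrix();T[:3,3]=[457,95,200];m["extrinsics"]=T@np.array(m["mount"])
for n,u,v,zz,p in(("knob",281,252,105,(457.6,92.8)),("pivot",281,33,78,(530.1,161.6)),("eye",280,383,76,(385,24)),("bolt",218,115,12,(473.8,163.3)),("bolt2",520,256,12,(551.5,-62.5))):
    q=back("w",u,v,zz,m);d=q-p;print(n,q.round(1),"err world",d.round(1),"err tool",A.inv().apply(np.r_[d,0]).round(1))
s=ctrl.read_state();print(s["eef_pos"],s["tool_rot"])
A=R.from_euler("xyz",s["tool_rot"]);T[:3,:3]=A.as_matrix();T[:3,3]=s["eef_pos"];m["extrinsics"]=T@np.array(m["mount"])
for n,u,v,zz,p in(("bolt2",174+97/2,150+164/2,12,(551.5,-62.5)),("bolt1",174+348/2,150+71/2,12,(652.5,-29.5))):
    q=back("w",u,v,zz,m);d=q-p;print(n,q.round(1),"err world",d.round(1))
E
```

```text
knob [460.6  93.8] err world [3. 1.] err tool [2.9 1.3 0. ]
pivot [531.8 162. ] err world [1.7 0.4] err tool [1.5 0.9 0. ]
eye [389.7  25.8] err world [4.7 1.8] err tool [4.6 2.  0. ]
bolt [475.1 164.1] err world [1.3 0.8] err tool [1.5 0.3 0. ]
bolt2 [552.9 -62.7] err world [ 1.4 -0.2] err tool [0.9 1.1 0. ]
[598.09972548 -30.34869475 229.53117631] [-3.13688982e+00 -1.85587784e-03  1.53238237e+00]
bolt2 [554.  -60.1] err world [2.5 2.4]
bolt1 [654.2 -25.7] err world [1.7 3.8]
```

```bash
python3 -c "
from h import *
rel([599.4,-26.7,204],87.8)"
```

```text
rel [0.36 0.13 2.55] [-0.005 -0.002 -0.   ]
```

Request:
send_rows:
  rows:
    - [[0.1,0.05,0.5,-0.004,-0.002,0],[0.3,0.1,1.5,-0.004,-0.002,0],[0.3,0.1,2.3,-0.004,-0.002,0],[0.3,0.1,2.5,-0.004,-0.002,0],[0.3,0.1,2.5,-0.004,-0.002,0],[0.3,0.1,2.5,-0.004,-0.002,0],[0.3,0.1,2.5,-0.004,-0.002,0],[0.3,0.1,2.5,-0.004,-0.002,0]]

```text
clock: 11.25
eef_pos: [599.6, -26.4, 204.7]
tool_rot: [-3.142, -0.0, 1.534]
force: [-0.0, -0.5, -0.3]
width: 12.5
gripper_force: 58.9
```

```bash
python3 -c "
from h import *
rel([599.4,-26.7,204],87.8)
m=ctrl.get_image('wrist')['pixels'][:,:,::-1];cv2.imwrite('pics/w3.png',z(m,204,165,140,105,5))"
```

```text
rel [-0.03 -0.02  0.07] [-0.    -0.     0.001]
```

View pics/w3.png

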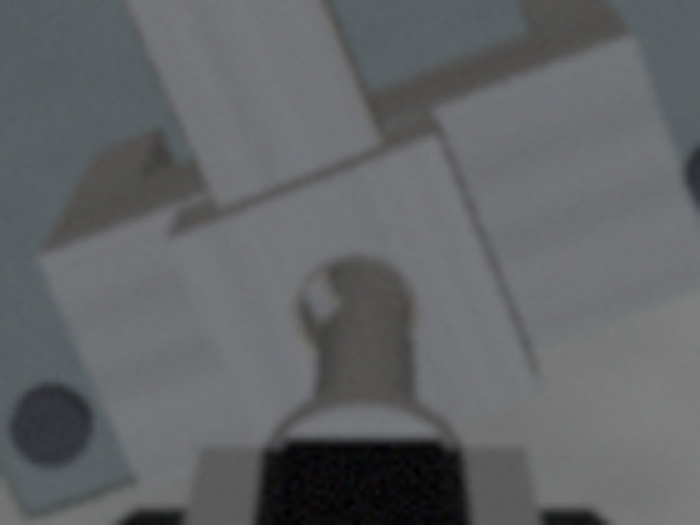

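```bash
python3 - <<'E'
from h import *
s=ctrl.read_state();m=ctrl.get_image('wrist');A=R.from_euler("xyz",s["tool_rot"])
T=np.eye(4);T[:3,:3]=A.as_matrix();T[:3,3]=s["eef_pos"];m["extrinsics"]=T@np.array(m["mount"])
f=lambda u,v,zz:back("w",203.5+u/5,164.5+v/5,zz,m)
zt=s["eef_pos"][2]-121.4
for v in(330,337):
  d=f(356,312,76)-f(363,v,zt);print(zt,d,A.inv().apply(np.r_[d,0]))
E
```

```text
83.24119980809246 [-0.78815054 -0.40108871] [-4.29997820e-01 -7.72758228e-01  1.23158795e-04]
83.24119980809246 [-0.75859002  0.3905365 ] [ 3.62179075e-01 -7.72530821e-01  1.63945473e-04]
```

Wrist view: hole centred at about (356,312) in the crop, the tip at about (363,335), so within 1 mm after projection. Shift −0.7 mm in tool y and go down slowly.

Request:
send_rows:
  rows:
    - [[0,-0.07,0.1,0,0,0],[0,-0.07,0.3,0,0,0],[0,-0.07,0.5,0,0,0],[0,-0.07,0.7,0,0,0],[0,-0.07,0.85,0,0,0],[0,-0.07,0.95,0,0,0],[0,-0.07,0.95,0,0,0]]

```text
clock: 12.05
eef_pos: [598.6, -26.4, 194.6]
tool_rot: [-3.14, -0.0, 1.534]
force: [-0.4, -0.4, -1.5]
width: 12.8
gripper_force: 58.9
```

Request:
send_rows:
  rows:
    - [[0,0,0.2,0,0,0],[0,0,0.4,0,0,0],[0,0,0.6,0,0,0],[0,0,0.8,0,0,0],[0,0,0.9,0,0,0],[0,0,0.9,0,0,0]]

```text
clock: 12.65
eef_pos: [598.6, -26.4, 185.6]
tool_rot: [-3.14, -0.0, 1.534]
force: [0.4, -1.0, -1.8]
width: 12.7
gripper_force: 58.9
```

Request:
send_rows:
  rows:
    - [[0,0,0.05,0,0,0],[0,0,0.1,0,0,0],[0,0,0.15,0,0,0],[0,0,0.2,0,0,0],[0,0,0.2,0,0,0]]

```text
clock: 13.15
eef_pos: [598.6, -26.3, 183.8]
tool_rot: [-3.141, -0.0, 1.534]
force: [0.1, 0.8, -1.2]
width: 12.6
gripper_force: 58.9
```

Request:
send_rows:
  rows:
    - [[0.04,0.1,0,0,0,0],[0.08,0.2,0,0,0,0],[0.08,0.2,0,0,0,0],[0.08,0.2,0.05,0,0,0],[0.08,0.2,0.1,0,0,0],[0.08,0.2,0.15,0,0,0],[0.08,0.2,0.15,0,0,0]]

```text
clock: 13.85
eef_pos: [600.6, -25.8, 182.3]
tool_rot: [-3.141, 0.0, 1.534]
force: [-1.4, 0.9, -0.7]
width: 12.4
gripper_force: 58.9
```

Request:
send_rows:
  rows:
    - [[0,0,0.05,0,0,0],[0,0,0.1,0,0,0],[0,0,0.15,0,0,0],[0,0,0.2,0,0,0],[0,0,0.2,0,0,0]]

```text
clock: 14.35
eef_pos: [600.7, -25.7, 180.3]
tool_rot: [-3.141, 0.0, 1.534]
force: [-1.5, -2.2, -0.7]
width: 12.7
gripper_force: 58.9
```

In the hole, it seems (tip ≈ 59 mm, below the bracket's top). Continue carefully.

Request:
send_rows:
  rows:
    - [[0,0,0.1,0,0,0],[0,0,0.2,0,0,0],[0,0,0.3,0,0,0],[0,0,0.4,0,0,0],[0,0,0.4,0,0,0]]

```text
clock: 14.85
eef_pos: [600.7, -25.6, 176.1]
tool_rot: [-3.141, -0.0, 1.534]
force: [-0.6, -0.7, -1.6]
width: 12.6
gripper_force: 58.9
```

Request:
send_rows:
  rows:
    - [[0,0,0.2,0,0,0],[0,0,0.4,0,0,0],[0,0,0.6,0,0,0],[0,0,0.8,0,0,0],[0,0,1.0,0,0,0],[0,0,1.2,0,0,0],[0,0,1.3,0,0,0],[0,0,1.3,0,0,0]]

```text
clock: 15.65
eef_pos: [600.7, -25.4, 163.1]
tool_rot: [-3.141, -0.0, 1.534]
force: [-0.5, 0.4, -0.7]
width: 12.4
gripper_force: 58.9
```

Request:
send_rows:
  rows:
    - [[0,0,0.1,0,0,0],[0,0,0.2,0,0,0],[0,0,0.3,0,0,0],[0,0,0.4,0,0,0],[0,0,0.4,0,0,0]]

```text
clock: 16.15
eef_pos: [600.6, -25.5, 159.2]
tool_rot: [-3.141, -0.0, 1.534]
force: [-0.1, -0.2, -0.7]
width: 12.5
gripper_force: 58.9
```

Request:
send_rows:
  rows:
    - [[0,0,0.05,0,0,0],[0,0,0.1,0,0,0],[0,0,0.15,0,0,0],[0,0,0.15,0,0,0]]

```text
clock: 16.55
eef_pos: [600.6, -25.6, 157.7]
tool_rot: [-3.141, -0.0, 1.534]
force: [0.5, 1.0, -0.2]
width: 12.6
gripper_force: 58.9
```

Request:
send_rows:
  rows:
    - [[0,0,0.05,0,0,0],[0,0,0.07,0,0,0],[0,0,0.07,0,0,0]]

```text
clock: 16.85
eef_pos: [600.7, -25.6, 157.5]
tool_rot: [-3.141, -0.0, 1.534]
force: [-0.9, 0.0, 2.8]
width: 12.7
gripper_force: 59.3
```

Request:
send_rows:
  rows:
    - [[0,0,0.02,0,0,0],[0,0,0.04,0,0,0],[0,0,0.04,0,0,0]]

```text
clock: 17.15
eef_pos: [600.9, -25.6, 157.4]
tool_rot: [-3.142, -0.0, 1.534]
force: [-2.0, 0.3, 5.1]
width: 12.1
gripper_force: 59.8
```

Home on the flange at the expected height. Release (opening draws the pads back) and retreat.

Request:
send_rows:
  rows:
    - [[0,0,0,0,0,0],[0,0,0,0,0,0],[0,0,0,0,0,0],[0,0,0,0,0,0],[0,0,0,0,0,0],[0,0,0,0,0,0],[0,0,0,0,0,0],[0,0,0,0,0,0]]
  grip: 0

```text
clock: 17.95
eef_pos: [600.6, -25.6, 156.7]
tool_rot: [-3.141, -0.0, 1.534]
force: [-0.1, -0.5, -0.5]
width: 85.0
gripper_force: 0.0
```

Request:
send_rows:
  rows:
    - [[0,0,-0.5,0,0,0],[0,0,-2,0,0,0],[0,0,-5,0,0,0],[0,0,-8,0,0,0],[0,0,-10,0,0,0],[0,0,-10,0,0,0],[0,0,-10,0,0,0]]

```text
clock: 18.65
eef_pos: [600.8, -25.6, 257.7]
tool_rot: [3.141, -0.0, 1.534]
force: [0.6, 0.6, -0.3]
width: 85.6
gripper_force: 0.0
```

```bash
python3 - <<'E'
from h import *
w=ctrl.get_image('wrist')['pixels'][:,:,::-1];s=ctrl.get_image('side')['pixels'][:,:,::-1];t=ctrl.get_image('top')['pixels'][:,:,::-1]
c=np.zeros((600,800,3),np.uint8);c[:300,:400]=cv2.resize(w,(400,300));c[:300,400:]=z(s,240,170,100,75,4);c[300:,:400]=cv2.resize(t,(400,300));c[300:,400:]=cv2.resize(s,(400,300))
cv2.imwrite('pics/end.png',c)
E
```

```text
(no output)
```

View pics/end.png

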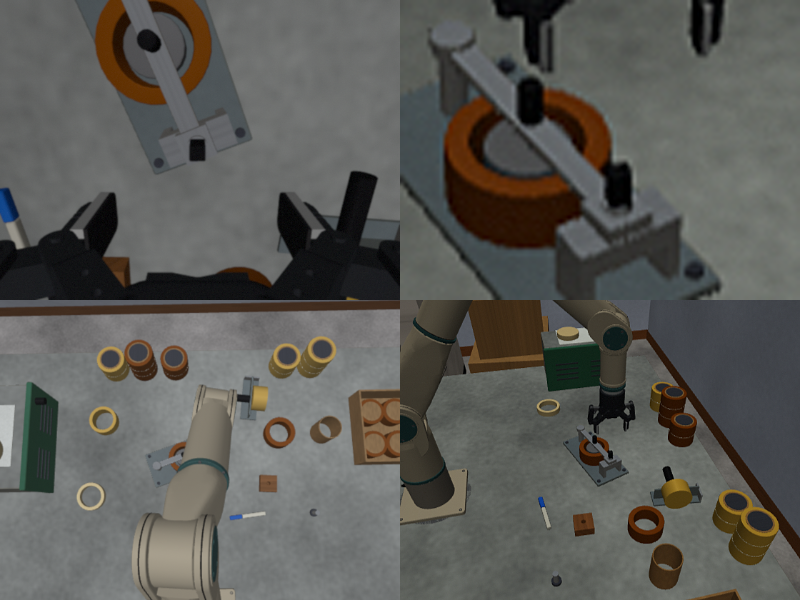

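The pin stands seated in the eye, grip at about (618,185) in the side crop with the flange on the eye. The gripper is clear and nothing else has moved.

```bash
python3 -c "
from cell import ctrl
print(ctrl.finish_job())"
```

```text
the job is handed in; nothing more can be done
None
```

The keeper arm is swung over the bracket and locked with the pin, flange down on the eye; the highest force reading was 6.6 N (5.1 N with the pin on the stand), and the job was handed in at about 19 s.

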